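Walk the V-block round to the fence

ROBOT

A 7-joint arm with a two-finger parallel gripper is mounted at the origin on the work surface. World frame = base frame: x ahead of the robot, y to its left, z up, the work surface at z = 0. Lengths are in m, angles in rad, forces in N, time in s.
With the tool pointing down it reaches from about 0.35 to 0.9 m from the base axis. Payload 19.9 kg.
Tool frame: the origin (TCP) lies midway between the tips of the shut fingers; the grasp point (between the pads) lies 19 mm behind it; z points along the fingers, y is the line along which they close (so a half turn about z gives the same grasp; the last joint's range is limited). The gripper opens to 85 mm and grips with 20 to 120 N. Pads are 22 mm wide; open, the fingers measure 114 mm over their backs; the gripper's body (76 mm by 85 mm) begins 54 mm behind the grasp point. The pads swing forward as they close: fully open they stand 13 mm farther back than shut.
Start: joints at [-0.042, 0.417, -0.01, 1.614, 0.005, 1.111, -0.053], TCP at [0.625, 0, 0.231] pointing down, gripper open.
Joint ranges: [-2.81, 2.81], [-0.39, 2.02], [-1.27, 1.25], [0.06, 2.57], [-1.19, 4.33], [0.19, 2], [-2.82, 2.82]. Speed limits (rad/s): [1.89, 1.89, 2.39, 2.39, 3.01, 3.01, 3.01].

INTERFACE

Orientations are given as a unit quaternion [w, x, y, z].
In Python, from rig import env gives the robot as it stands. The module is installed in compiled form; this text tells all that it offers.
- The arm moves only by the shell command python3 -m crank 'ROWS'. ROWS is JSON, a list that holds one entry, the list of rows, each a list of 5 numbers: the shift along the tool's x, y, z in mm, then the turn about the tool's z in degrees, then the closure, from 0 (fully open) to 1 (shut). A call has 1 to 12 rows; each row shifts and turns the commanded pose from where the row before left it, along the tool's axes as they then stand; what a row does not reach is not made up. A row lasts 1/12 s, in which the tool goes at most 41.7 mm and 7.16 degrees, less where a joint would pass 70% of its speed; a pose out of reach is approached as far as the arm can. A call with a gripper value outside its range is refused whole. The fingers move at their own pace and stop on an object; the grip force is fixed at half the most. Time passes only in rows, so rows that do not move let the fingers close. It gives the time, the measured TCP pose, the force, the opening and the grip force at its end, in the units of the state.
- env.state(): the state, without advancing time (a new reading comes with each control period).
- env.get_image(name): name is "scene" or "side" or "wrist"; returns a dict with "frame" (480x640x3 uint8, blue, green, red), "range_z" (480x640 float32, m along the optical axis (not along the pixel's ray), 0 where there is no reading), "K" (3x3 intrinsics, pixels), "k1" (the pictures are not rectified: a ray, as slopes to the right and down, at radius r is drawn at 1 + k1 r^2 times it, then the intrinsics apply), "rvec" (rotation vector, rad) and "tvec" (3), from world to camera coordinates, as OpenCV has them. Camera axes: x right, y down, z forward; pixel columns grow to the right and rows downward; lengths in m; the calibration is good to about 2 mm. A picture is of the moment at which its call begins.
- env.sign_off(): hands the job in; it is judged then, once.
The state is a dict: "time": time; "q": joint angles; "dq": joint speeds; "effort": joint torques, N m; "tool_pos": TCP position; "orientation": TCP orientation; "contact_force": force on the tool from outside, world axes, zero at the start; "ft_torque": the same for the moment, N m; "grip_width": finger opening in m; "finger_force": force on a finger pad.
Only numpy, scipy, OpenCV 4.12 (cv2) and the standard library are available. Lean on these libraries where they do the work, as an engineer would, in place of code of your own. Each camera call takes 0.05 s, during which the arm holds its last target. There are 200 camera calls.

TASK

Walk the loose blue V-block round with fingertip pushes at its corners and sides until one of its long sides lies flat against the steel fence, with its middle at the yellow paint mark, so that its vee runs in line with the vee of the block bolted down further along. Only push it: do not grip, lift or tip it, and keep the fingers out of its clean white vee lining. Leave the other things on the table where they are.

Things in the scene. Friction and masses are not known exactly. Their poses are not given: they have to be found in the camera images.
- block: the loose blue cast-iron V-block, lying flat; mass 1.9 to 2.9 kg, friction about 0.6. 96 mm wide (x), 130 mm long (y), 50 mm high, with upright sides all round. Its 90 degree vee runs along its y axis through the whole top, 50 mm wide at the top, 25 mm deep, between two flat lands 23 mm wide. Origin at the centre of its underside, z up. Its two ends are alike, and so are its two long sides
- block_mid (a point): the centre of the loose V-block, 25 mm above its underside. Its centre of mass lies below this point. It bears on the table with the rim of its foot and a web across the middle: pushed squarely at one end of a long side (48 mm from the middle), it turns about a point some 80 mm beyond the middle
- liner: the white plastic lining of the loose block's vee, fixed in it (two 3 mm sheets, inside the vee, ending 8 mm short of each end of the block); same frame as block. Fingers must stay off it
- fence: the fence: a straight steel angle bolted to the table, 480 mm long (y), 40 mm high. Its flat upright front face, against which the block goes, is the plane x = 0 of this frame and looks to -x, roughly towards the robot; its foot reaches 50 mm behind the face. Origin on the front face, mid-length, at table height
- mark (a point): the yellow paint mark, a 12 mm wide upright stripe over the fence's front face and top edge; this point is on the front face at its top edge (40 mm above the table), 85 mm to the fence's -y side of its origin; axes as fence
- twin: the second blue V-block, same size and shape, already bolted down with a long side flat against the fence; a low lug with a bolt (28 mm long, up to 25 mm high) sticks out of each end. Origin at the centre of its underside, vee along y, parallel to the fence. With the loose block at the mark, about 110 mm lie between the two blocks' ends (82 mm at the lug)
- flange: a loose steel weld-neck flange, 140 mm across and 48 mm high; origin at the centre of its underside. Leave it alone
- reducer: a loose grey steel pipe reducer standing on its wide end, 89 mm across and 85 mm high; origin at the centre of its underside. Leave it alone
- tub: a loose white tub with a green lid, 100 mm across and 85 mm high; origin at the centre of its underside. Leave it alone
- marker: a loose yellow paint marker with a black cap, lying, 134 mm long, 16 mm high; its long axis is x, its origin under the yellow part, which reaches from x = -43 to 43 mm, the cap on to 91 mm. Leave it alone
- disc: a loose black grinding disc lying flat, 115 mm across, 6 mm thick; origin at the centre of its underside. Leave it alone
- square: a loose steel try square lying flat: stock 20 x 100 x 16 mm along y at the origin, blade 150 mm long along +x. Leave it alone
- level: a loose yellow spirit level standing on edge to the left of the fence, 22 x 240 x 46 mm, long in y; origin at the centre of its underside. Leave it alone

How it is judged:
By the outcome, as a careful person would: the job done as asked, in the order asked, and still so for the second after the job is handed in, with the robot touching nothing.
It also fails if it takes over 67 s, if anything falls off the work surface, if the arm or the gripper's body presses on something with over 40 N, if the wrist force passes 120 N, or if a joint passes its speed limit or range.

## Working session

There is one attempt and no reset: what is moved stays moved. The work goes in short steps, Python scripts to look and compute and a shell command to move; the robot and the scene stay as the last step left them, time stands still between calls to the robot, and variables do not carry over. Pictures are saved under pics/ and viewed, at most 10 in all, crops included, and the job is handed in when it is done.

```bash
mkdir -p pics
cat > h.py <<'E'
import numpy as np, cv2
from rig import env
def grab(n,f):
    im=env.get_image(n); cv2.imwrite('pics/'+f+'.png',im['frame']); np.savez('pics/'+f+'.npz',**im); return im
def load(f): return dict(np.load('pics/'+f+'.npz'))
def pts(im,px,z=None):
    """pixel -> world; by depth, or by intersecting plane z"""
    R=cv2.Rodrigues(im['rvec'])[0]; t=np.array(im['tvec']).ravel(); K=im['K']; k1=float(im['k1']); out=[]
    for u,v in px:
        xd=np.array([(u-K[0,2])/K[0,0],(v-K[1,2])/K[1,1]]); s=xd.copy()
        for _ in range(20): s=xd/(1+k1*(s@s))
        d=R.T@np.array([s[0],s[1],1]); c=-R.T@t
        k=im['range_z'][int(round(v)),int(round(u))] if z is None else (z-c[2])/d[2]
        out.append(c+k*d)
    return np.array(out)
E
python3 - <<'E'
from h import *
for n in('scene','side'):
    im=grab(n,n+'0'); R=cv2.Rodrigues(im['rvec'])[0]; print(n,-R.T@np.array(im['tvec']).ravel(),im['k1'])
s=env.state(); print(s['time'],s['orientation'],s['tool_pos'],s['contact_force'])
E
```

```text
scene [ 1.21457676 -0.54283956  1.09095631] -0.0021002681186047508
side [0.37190198 1.15496635 0.96509392] -0.0011298868702365244
0.1 [-3.59293734e-04  7.07107698e-01  7.07105648e-01 -4.21328613e-04] [ 6.24687036e-01 -2.28838090e-05  2.30725908e-01] [-0.51730559  0.02744251  0.23099344]
```

View pics/scene0.png

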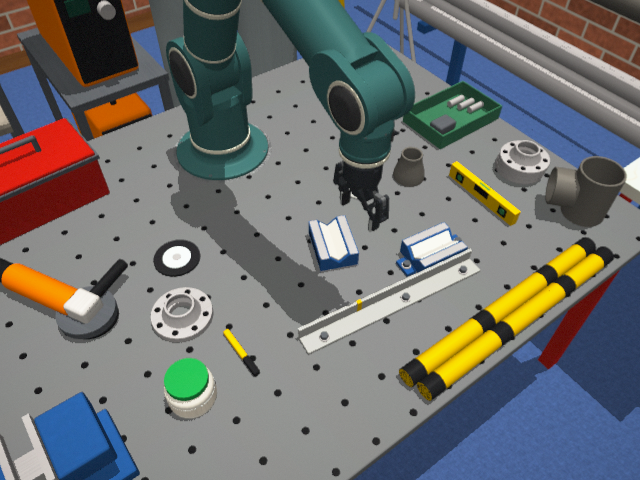

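View pics/side0.png

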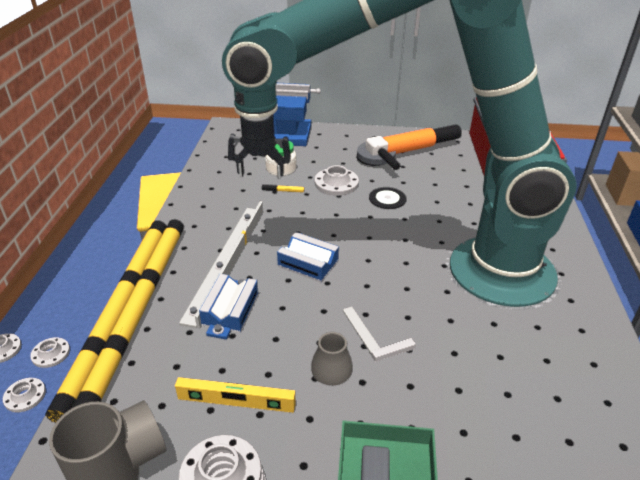

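The scene view shows the loose block near (333,243), the fence from (300,335) to (478,262), the mark at (360,303) and the twin near (433,248). The side view shows the block at (308,255). I'll enlarge both.

Run:
```python
from h import *
a=load('scene0')['frame'][200:360,290:490]; b=load('side0')['frame'][190:340,170:350]
cv2.imwrite('pics/c1.png',cv2.resize(a,None,fx=3.7,fy=3.7,interpolation=cv2.INTER_CUBIC))
cv2.imwrite('pics/c2.png',cv2.resize(b,None,fx=4,fy=4,interpolation=cv2.INTER_CUBIC))
```

```text
(no output)
```

View pics/c1.png

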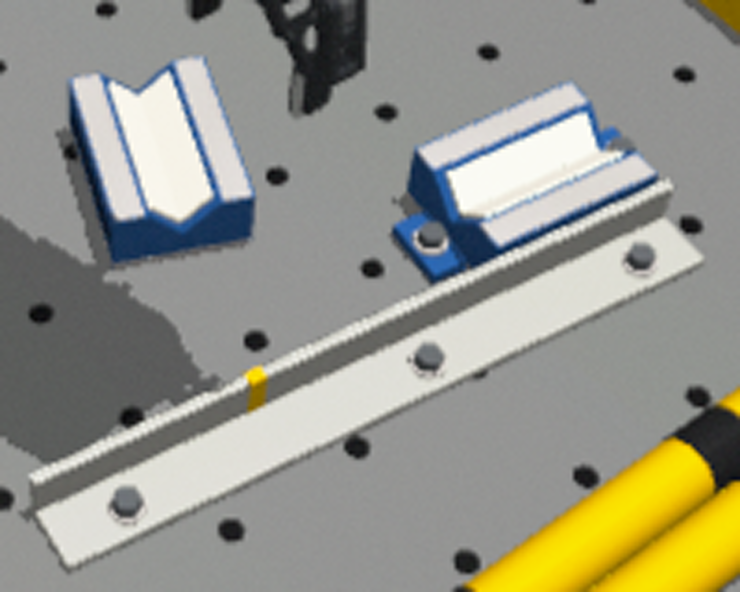

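View pics/c2.png

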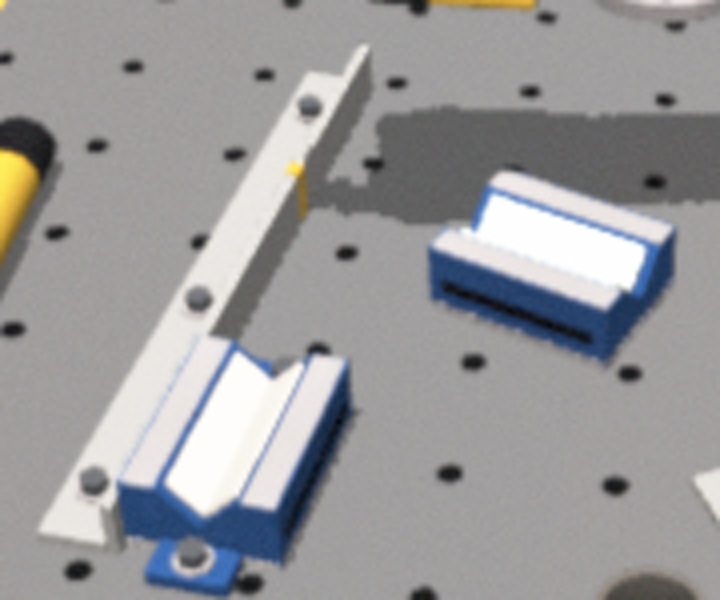

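```bash
cat >> h.py <<'E'
def rect(P,w=.096,l=.130):
    """fit block rectangle to 4 corners (in ring order); return centre, angle of y axis, residual"""
    from scipy.optimize import least_squares
    P=np.asarray(P)[:,:2]; best=None
    for base in ([(-1,-1),(1,-1),(1,1),(-1,1)],[(-1,1),(-1,-1),(1,-1),(1,1)]):
      for sg in(1,-1):
        B=np.array(base)*[w/2*sg,l/2]
        for a0 in(-2,0,2):
            f=lambda p:(p[:2]+B@np.array([[np.cos(p[2]),np.sin(p[2])],[-np.sin(p[2]),np.cos(p[2])]])-P).ravel()
            r=least_squares(f,[*P.mean(0),a0])
            if best is None or r.cost<best.cost: best=r
    a=(np.degrees(best.x[2])+90)%180  # direction of vee in world
    return best.x[:2],a,np.abs(best.fun).max()
E
python3 - <<'E'
from h import *
np.set_printoptions(precision=4,suppress=True)
S,D=load('scene0'),load('side0')
c1=lambda L:[(290+(x+.5)/3.7-.5,200+(y+.5)/3.7-.5) for x,y in L]
c2=lambda L:[(170+(x+.5)/4-.5,190+(y+.5)/4-.5) for x,y in L]
a=pts(S,c1([(70,80),(205,58),(254,198),(114,222)]),.05);print('blk S',rect(a),a)
b=pts(D,c2([(432,242),(497,172),(674,230),(610,305)]),.05);print('blk D',rect(b))
print('twin S',rect(pts(S,c1([(415,150),(572,84),(657,178),(498,248)]),.05)))
print('twin D',rect(pts(D,c2([(120,485),(205,338),(350,360),(277,510)]),.05)))
f=pts(S,c1([(30,478),(670,185),(252,371)]),.04);print('fence S',f,np.linalg.norm(f[0]-f[1]),np.degrees(np.arctan2(*(f[1]-f[0])[1::-1])))
g=pts(D,c2([(369,47),(303,168),(120,510)]),.04);print('fence D',g,np.degrees(np.arctan2(*(g[0]-g[1])[1::-1])))
E
```

```text
blk S (array([0.5051, 0.0294]), np.float64(156.64834791370708), np.float64(0.0013239606082853933)) [[ 0.4268  0.0108  0.05  ]
 [ 0.465   0.0989  0.05  ]
 [ 0.5832  0.0471  0.05  ]
 [ 0.5454 -0.0391  0.05  ]]
blk D (array([0.5062, 0.0291]), np.float64(157.63315484389534), np.float64(0.0053853603162228175))
twin S (array([0.6707, 0.2177]), np.float64(81.62463939115858), np.float64(0.001440432143579251))
twin D (array([0.6687, 0.2195]), np.float64(82.61679321636693), np.float64(0.0024698014622712705))
fence S [[ 0.6663 -0.19    0.04  ]
 [ 0.7319  0.2845  0.04  ]
 [ 0.6842 -0.0354  0.04  ]] 0.4789921581724897 82.13274005721571
fence D [[ 0.6655 -0.1864  0.04  ]
 [ 0.6839 -0.0378  0.04  ]
 [ 0.7225  0.2883  0.04  ]] -97.08598467268206
```

```bash
cat >> h.py <<'E'
def cloud(im,s=1):
    v,u=np.mgrid[0:480:s,0:640:s]; u=u.ravel();v=v.ravel(); K=im['K']; z=im['range_z'][v,u]
    d=cv2.undistortPoints(np.c_[u,v].astype(float).reshape(-1,1,2),K,np.array([float(im['k1']),0,0,0])).reshape(-1,2)
    P=np.c_[d*z[:,None],z]; R=cv2.Rodrigues(im['rvec'])[0]; W=(P-np.array(im['tvec']).ravel())@R
    return W[z>0],im['frame'][v,u][z>0]
def track(ims,c,rad=.1,zr=(.044,.057)):
    """pose of block near c: minimum-area rectangle round bright points at land height"""
    Q=[]
    for im in ims:
        W,C=cloud(im); m=(W[:,2]>zr[0])&(W[:,2]<zr[1])&(np.hypot(*(W[:,:2]-c).T)<rad)&(C.min(1)>110); Q.append(W[m,:2])
    out=[]
    for q in Q:
        (x,y),(w,h),a=cv2.minAreaRect((q*1000).astype(np.float32))
        if w>h: a+=90
        out.append((round(x,1),round(y,1),round(min(w,h),1),round(max(w,h),1),round((a+90)%180,1),len(q)))
    return out
E
python3 - <<'E'
from h import *
S,D=load('scene0'),load('side0')
for c in((.506,.029),(.67,.218)):print(track([S,D],np.array(c)))
W,C=cloud(D)
for n,px in dict(sq1=(350,312),sqc=(376,352),sq2=(412,343),red=(333,340),lev1=(180,380),lev2=(294,390)).items(): print(n,pts(D,[px]).round(3))
E
python3 -m crank '[[[20,-30,0,5.5,1],[25,-38,0,5.5,1],[25,-35,0,5.5,1],[25,-35,0,5.5,1],[0,0,0,0,1],[0,0,0,0,1]]]'
```

```text
[(503.6, 29.8, 96.2, 135.6, 157.4, 993), (506.0, 29.2, 104.2, 131.6, 157.8, 831)]
[(672.4, 212.5, 109.0, 149.9, 83.4, 1060), (673.2, 219.2, 100.7, 134.7, 81.4, 1057)]
sq1 [[0.385 0.202 0.006]]
sqc [[0.322 0.33  0.018]]
sq2 [[0.243 0.293 0.015]]
red [[0.416 0.345 0.062]]
lev1 [[0.713 0.47  0.048]]
lev2 [[0.483 0.47  0.048]]
time: 0.6
tool_pos: [0.5071, 0.1112, 0.2315]
orientation: [-0.0, 0.828, 0.561, 0.0]
contact_force: [0.4, -0.1, -0.2]
grip_width: 0.0121
finger_force: 0.0
```

```bash
python3 -m crank '[[[-19,-34,0,0,1],[-19,-34,0,0,1],[0,0,36,0,1],[0,0,36,0,1],[0,0,36,0,1],[0,0,36,0,1],[0,0,36,0,1],[0,0,36,0,1],[0,0,0,0,1]]]'
cat > look.py <<'E'
import sys
from h import *
S=env.get_image('scene');D=env.get_image('side')
c=np.array([float(a) for a in sys.argv[1:3]])/1000
s=env.state();q=s['orientation'];a=np.degrees(2*np.arctan2(q[2],q[1]))
r=track([S,D],c);print(r);
T=np.array(s['tool_pos'])*1000
print('t',s['time'],'tcp',T.round(1),'tooly dir',round((a-90+180)%360-180,1),'F',np.round(s['contact_force'],1))
N=np.array([.9905,-.1374]);U=np.array([.1374,.9905]);tg=np.array([638.5,-30.])
for x in r:
    p=np.array(x[:2]);e=np.radians(x[4]);v=np.array([np.cos(e),np.sin(e)]);w=np.array([v[1],-v[0]])
    d=T[:2]-p
    print('err n,t',((p-tg)@N).round(1),((p-tg)@U).round(1),'rot',round(x[4]-82.1,1),'tcp in block (w,v)',(d@w).round(1),(d@v).round(1))
E
python3 look.py 505 29
```

```text
time: 1.35
tool_pos: [0.4279, 0.0977, 0.0097]
orientation: [-0.001, 0.829, 0.559, -0.005]
contact_force: [-2.8, -0.5, -0.9]
grip_width: -0.0003
finger_force: 0.0
[(504.4, 29.7, 96.1, 132.1, 157.7, 962), (507.0, 29.3, 104.4, 129.6, 158.3, 578)]
t 1.45 tcp [430.7  98.7  15.1] tooly dir -22.0 F [-0.3  0.4  1. ]
err n,t -141.0 40.7 rot 75.6 tcp in block (w,v) 35.9 94.4
err n,t -138.4 40.7 rot 76.2 tcp in block (w,v) 36.3 96.6
```

```bash
python3 -m crank '[[[0,6,0,0,1],[0,6,0,0,1],[0,4,0,0,1],[0,5,0,1.5,1],[0,5,0,1.5,1],[0,5,0,2,1],[0,5,0,2,1],[0,5,0,2,1],[0,5,0,2,1],[0,5,0,2,1],[0,5,0,2,1],[0,0,0,0,1]]]'; python3 look.py 520 22
```

```text
time: 2.45
tool_pos: [0.4815, 0.0766, 0.0165]
orientation: [-0.001, 0.895, 0.446, 0.001]
contact_force: [-5.3, 13.4, 5.2]
grip_width: -0.0002
finger_force: 6.0
[(527.4, 2.9, 94.8, 130.4, 146.4, 944), (519.9, 7.9, 103.3, 147.0, 148.1, 390)]
t 2.55 tcp [481.4  76.6  16.5] tooly dir -36.9 F [-4.8 13.6  3.6]
err n,t -114.6 17.3 rot 64.3 tcp in block (w,v) 36.0 79.1
err n,t -122.7 21.2 rot 66.0 tcp in block (w,v) 38.0 69.0
```

```bash
python3 -m crank '[[[0,4.5,0,0.5,1],[0,4.5,0,0.5,1],[0,4.5,0,1,1],[0,4.5,0,1,1],[0,4.5,0,1.2,1],[0,4.5,0,1.2,1],[0,4.5,0,1.5,1],[0,4.5,0,1.5,1],[0,4.5,0,1.5,1],[0,4.5,0,1.5,1],[0,4.5,0,1.5,1],[0,0,0,0,1]]]'; python3 look.py 560 -20
```

```text
time: 3.55
tool_pos: [0.5187, 0.0437, 0.0166]
orientation: [-0.001, 0.939, 0.343, 0.001]
contact_force: [-2.0, 12.6, 2.0]
grip_width: 0.0003
finger_force: 5.4
[(546.2, -38.9, 94.6, 132.7, 135.1, 995), (541.8, -31.9, 98.4, 149.5, 135.9, 303)]
t 3.65 tcp [518.6  43.7  16.6] tooly dir -49.8 F [-1.8 12.6  1.7]
err n,t -90.2 -21.5 rot 53.0 tcp in block (w,v) 39.0 77.9
err n,t -95.5 -15.2 rot 53.8 tcp in block (w,v) 38.2 69.3
```

```bash
python3 -m crank '[[[0,-18,0,-5,1],[-38,0,0,0,1],[-38,0,0,0,1],[-38,0,0,0,1],[0,22,0,0,1],[0,22,0,0,1],[0,0,0,0,1]]]'; python3 look.py 546 -39
```

```text
time: 4.23
tool_pos: [0.4602, -0.0597, 0.017]
orientation: [0.001, 0.924, 0.382, 0.002]
contact_force: [-0.2, -1.0, 0.9]
grip_width: -0.0
finger_force: 0.0
[(546.0, -38.6, 94.5, 134.7, 135.6, 1072), (541.8, -43.5, 116.4, 134.8, 136.0, 752)]
t 4.3333 tcp [457.9 -57.1  16.2] tooly dir -45.0 F [-0.3  0.4 -0.1]
err n,t -90.4 -21.2 rot 53.5 tcp in block (w,v) -74.9 50.0
err n,t -93.9 -26.7 rot 53.9 tcp in block (w,v) -68.1 50.9
```

```bash
python3 -m crank '[[[7,0,0,0,1],[7,0,0,0,1],[5,0,0,1,1],[5,0,0,2,1],[5,0,0,2.2,1],[5,0,0,2.2,1],[5,0,0,2.2,1],[5,0,0,2.2,1],[5,0,0,2.2,1],[5,0,0,2.2,1],[5,0,0,2.2,1],[0,0,0,0,1]]]'; python3 look.py 560 -25
```

```text
time: 5.33
tool_pos: [0.5, -0.0171, 0.0144]
orientation: [-0.001, 0.973, 0.23, -0.003]
contact_force: [-10.4, 2.1, 0.3]
grip_width: -0.0
finger_force: 4.5
[(574.8, -35.3, 96.0, 133.8, 117.8, 1085), (575.4, -35.6, 98.8, 138.8, 118.9, 723)]
t 5.4333 tcp [500.2 -17.5  14.5] tooly dir -63.2 F [-9.4  2.3 -0.2]
err n,t -62.4 -14.0 rot 35.7 tcp in block (w,v) -57.7 50.5
err n,t -61.7 -14.2 rot 36.8 tcp in block (w,v) -57.1 52.2
```

```bash
python3 -m crank '[[[5,0,0,2,1],[5,0,0,2,1],[5,0,0,2,1],[5,0,0,2,1],[5,0,0,2,1],[5,0,0,2,1],[5,0,0,2,1],[5,0,0,2,1],[5,0,0,2,1],[5,0,0,2,1],[0,0,0,0,1]]]'; python3 look.py 600 -25
```

```text
time: 6.35
tool_pos: [0.548, -0.0012, 0.0144]
orientation: [-0.001, 0.998, 0.058, -0.002]
contact_force: [-8.3, 5.2, 0.4]
grip_width: 0.0003
finger_force: 3.7
[(628.6, -40.1, 131.2, 140.7, 7.6, 1140), (630.9, -39.5, 128.1, 130.3, 96.9, 602)]
t 6.45 tcp [548.1  -1.6  14.5] tooly dir -83.2 F [-8.1  4.9 -0.5]
err n,t -8.4 -11.4 rot -74.5 tcp in block (w,v) -48.8 -74.7
err n,t -6.2 -10.5 rot 14.8 tcp in block (w,v) -77.7 47.5
```

```bash
sed -i 's/rad=.1,zr=(.044,.057)/rad=.086,zr=(.0465,.058)/' h.py; python3 look.py 607 -29
```

```text
[(612.0, -41.9, 97.2, 131.2, 99.1, 1040), (627.3, -35.4, 110.5, 138.3, 102.5, 524)]
t 6.55 tcp [548.1  -1.8  14.6] tooly dir -83.2 F [-7.6  3.9 -1.3]
err n,t -24.6 -15.4 rot 17.0 tcp in block (w,v) -56.8 49.7
err n,t -10.4 -6.9 rot 20.4 tcp in block (w,v) -70.1 49.9
```

```bash
python3 -m crank '[[[4,0,0,1.7,1],[4,0,0,1.7,1],[4,0,0,1.7,1],[4,0,0,1.7,1],[4,0,0,1.7,1],[4,0,0,1.7,1],[4,0,0,1.7,1],[0,0,0,0,1]]]'; python3 look.py 632 -31
```

```text
time: 7.22
tool_pos: [0.5759, 0.0004, 0.0145]
orientation: [-0.001, 0.999, -0.045, -0.003]
contact_force: [-11.0, 8.8, 4.1]
grip_width: -0.0001
finger_force: 5.3
[(639.6, -47.4, 114.4, 130.1, 86.6, 1018), (647.3, -41.5, 81.6, 144.7, 99.6, 359)]
t 7.3167 tcp [575.8   0.   14.5] tooly dir -95.1 F [-9.3  6.8  2.2]
err n,t 3.5 -17.1 rot 4.5 tcp in block (w,v) -66.5 43.6
err n,t 10.3 -10.2 rot 17.5 tcp in block (w,v) -63.5 52.9
```

Run:
```python
from h import *
f=grab('scene','s1')['frame'][210:370,290:490]
cv2.imwrite('pics/c3.png',cv2.resize(f,None,fx=3.7,fy=3.7,interpolation=cv2.INTER_CUBIC))
```

```text
(no output)
```

View pics/c3.png

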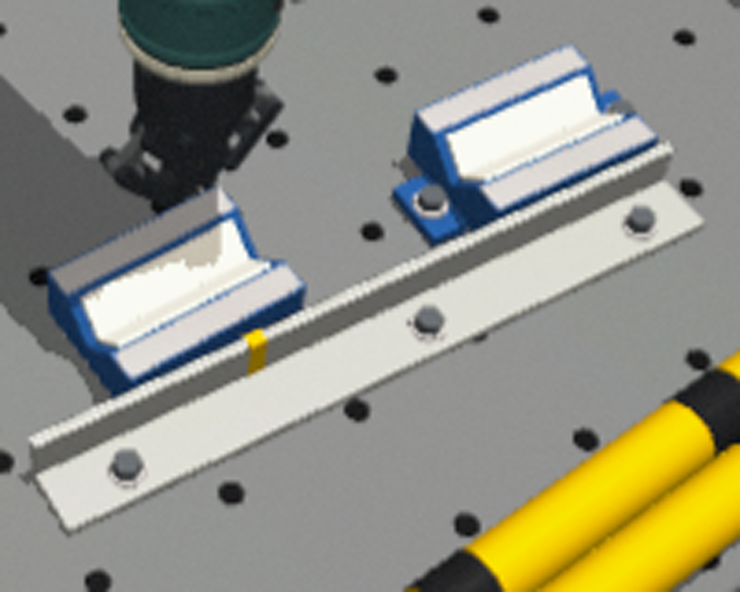

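Run:
```python
from h import *
np.set_printoptions(precision=4,suppress=True)
S=load('s1'); c=lambda L:[(290+(x+.5)/3.7-.5,210+(y+.5)/3.7-.5) for x,y in L]
a=pts(S,c([(50,276),(220,187),(305,284),(118,378)]),.05); p,ang,r=rect(a); print(p,ang,r)
N=np.array([.9905,-.1374]);U=np.array([.1374,.9905]);d=p-[.6385,-.030]
print(d@N,d@U,a)
print(pts(S,c([(247,334),(268,329),(30,441),(670,148)]),.04))
```

```text
[ 0.6285 -0.0536] 85.51449489263757 0.005075926787377227
-0.006687920322248209 -0.02477831891323905 [[ 0.5806 -0.1147  0.05  ]
 [ 0.5872  0.0155  0.05  ]
 [ 0.6794  0.0102  0.05  ]
 [ 0.6667 -0.1255  0.05  ]]
[[ 0.6824 -0.0379  0.04  ]
 [ 0.6872 -0.025   0.04  ]
 [ 0.6663 -0.19    0.04  ]
 [ 0.7319  0.2845  0.04  ]]
```

```bash
python3 -m crank '[[[2,-2,0,1,1],[2,-2,0,1,1],[2,0,0,1,1],[1,0,0,0,1],[0,0,0,0,1]]]'
```

```text
time: 7.78
tool_pos: [0.5827, 0.0029, 0.0145]
orientation: [-0.001, 0.998, -0.071, -0.003]
contact_force: [-14.5, 6.7, 5.1]
grip_width: 0.0002
finger_force: 7.5
```

```bash
python3 -m crank '[[[1,0,0,0,1],[1,0,0,0,1],[1,0,0,0,1],[0,0,0,0,1]]]'
```

```text
time: 8.12
tool_pos: [0.5838, 0.0029, 0.0144]
orientation: [-0.001, 0.998, -0.07, -0.005]
contact_force: [-30.7, 9.9, 21.5]
grip_width: -0.0003
finger_force: 15.5
```

```bash
python3 -m crank '[[[-15,0,0,0,1],[0,37,0,0,1],[0,37,0,0,1],[0,37,0,0,1],[0,37,0,0,1],[36,0,0,0,1],[35,0,0,0,1],[0,0,0,0,1]]]'
python3 - <<'E'
from h import *
im=grab('wrist','w1')
s=grab('side','sd1')['frame'][190:340,170:350]
cv2.imwrite('pics/c4.png',np.vstack([cv2.resize(s,(640,533),interpolation=cv2.INTER_CUBIC)]))
f=grab('scene','s2')['frame'][210:370,290:490]
cv2.imwrite('pics/c5.png',cv2.resize(f,None,fx=3.7,fy=3.7,interpolation=cv2.INTER_CUBIC))
E
```

```text
time: 8.78
tool_pos: [0.6279, -0.1544, 0.0158]
orientation: [0.0, 0.997, -0.071, 0.002]
contact_force: [0.1, 0.9, -0.4]
grip_width: 0.0001
finger_force: 0.0
```

View pics/c4.png

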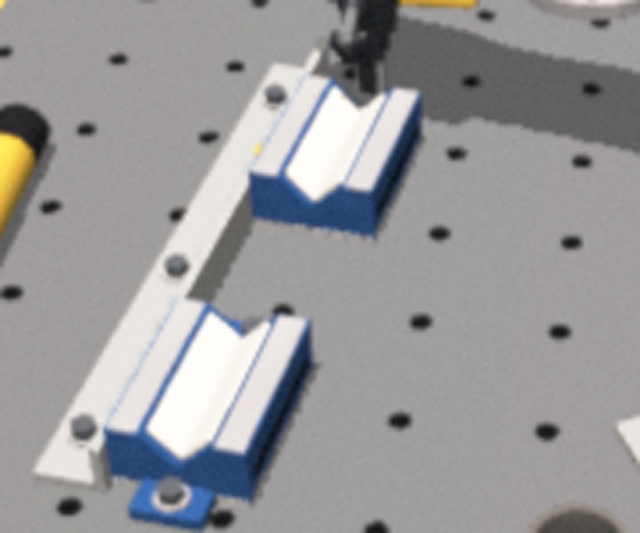

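The block now lies flush against the fence, with its near end at (250–375,176–190). The mark at (258,150) sits closer to that end than to the middle, so the block is too far towards -y.

```bash
cat > ext.py <<'E'
from h import *
import sys
N=np.array([.9905,-.1374]);U=np.array([.1374,.9905])
def ext(im):
    W,C=cloud(im); n=W[:,:2]@N-.6845; t=W[:,:2]@U; m=(W[:,2]>.044)&(W[:,2]<.058)&(n<-.008)&(n>-.11)&(C.min(1)>110)&(t>-.18)&(t<.1)
    return [np.percentile(t[m&k],[.7,50,99.3]).round(4) for k in (n<-.06,n>-.035)],np.percentile(n[m],[1,99]).round(4)
def mark(im):
    W,C=cloud(im); C=C.astype(int); n=W[:,:2]@N-.6845; t=W[:,:2]@U; m=(abs(n)<.02)&(W[:,2]>.015)&(C[:,2]>150)&(C[:,1]>110)&(C[:,0]<90)&(abs(t+.03)<.15)
    return t[m].mean().round(4),np.percentile(t[m],[5,95]).round(4),m.sum()
E
python3 - <<'E'
from ext import *
for f in('s2','sd1'): print(f,*ext(load(f)),'mark',mark(load(f)))
for f in('scene0','side0'): print(f,'mark',mark(load(f)))
for f in('scene0','side0'):
    W,C=cloud(load(f)); print(f)
    n=W[:,:2]@N; t=W[:,:2]@U; m=(W[:,2]>.0455)&(W[:,2]<.058)&(C.min(1)>110)&(t>.2)&(t<.45)&(n>.55)&(n<.675); print('twin t',np.percentile(t[m],[1,99]),np.percentile(n[m],[1,99]))
T=np.array(env.state()['tool_pos'][:2]);print('tcp n,t',T@N-.6845,T@U)
E
```

```text
s2 [array([-0.0209,  0.0525,  0.0976]), array([-0.029 ,  0.0334,  0.0967])] [-0.0974 -0.0085] mark (np.float64(0.0579), array([0.0532, 0.0621]), np.int64(23))ext.py:9: RuntimeWarning: Mean of empty slice.
  return t[m].mean().round(4),np.percentile(t[m],[5,95]).round(4),m.sum()
  ret = ret.dtype.type(ret / rcount)
Traceback (most recent call last):
  File "ext.py", line 9, in mark
    return t[m].mean().round(4),np.percentile(t[m],[5,95]).round(4),m.sum()
                                ~~~~~~~~~~~~~^^^^^^^^^^^^^
IndexError: index -1 is out of bounds for axis 0 with size 0
```

View pics/w1.png

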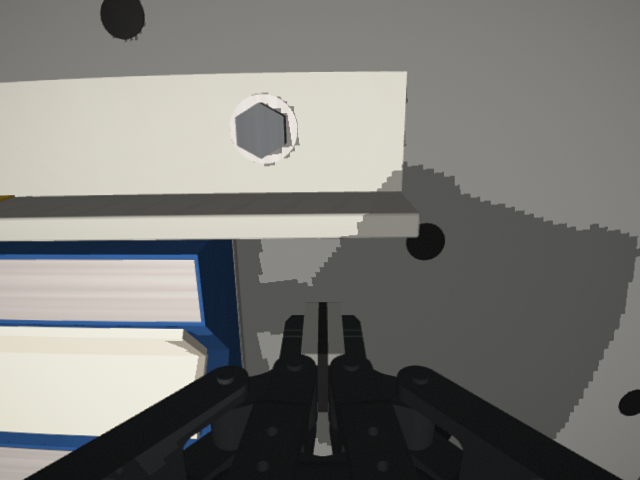

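Run:
```python
from ext import *
w=load('w1'); a=pts(w,[(419.5,238)],.04)[0];b=pts(w,[(197,255),(203,322)],.05);c=pts(w,[(14,238)],.04)
print(a,b,a[:2]@U,b[:,:2]@U,'fence ang',np.degrees(np.arctan2(*(a-c[0])[1::-1])))
S=load('s2');c=lambda L:[(290+(x+.5)/3.7-.5,210+(y+.5)/3.7-.5) for x,y in L]
print('mark s0',mark(load('scene0')))
T=np.array(env.state()['tool_pos'][:2]);print('tcp n,t',T@N-.6845,T@U)
```

```text
[ 0.66532193 -0.18893133  0.04      ] [[ 0.67283651 -0.12333166  0.05      ]
 [ 0.65125366 -0.1198569   0.05      ]] -0.09572124519588686 [-0.02971228 -0.02923601] fence ang -98.13957615960831
mark s0 (np.float64(0.0583), array([0.0536, 0.063 ]), np.int64(20))
tcp n,t -0.047113097379730906 -0.06678399077135885
```

```bash
python3 -m crank '[[[0,-7,0,0,1],[0,-7,0,0,1],[0,-4,0,0,1],[0,-4,0,0,1],[0,-4,0,0,1],[0,-4,0,0,1],[0,-4,0,0,1],[0,-4,0,0,1],[0,0,0,0,1],[0,0,0,0,1]]]'
python3 - <<'E'
from ext import *
im=grab('wrist','w2'); T=np.array(env.state()['tool_pos'][:2]);print('tcp n,t',T@N-.6845,T@U)
S=grab('scene','s3'); print(ext(S),mark(S))
E
```

```text
time: 9.77
tool_pos: [0.6272, -0.1193, 0.0154]
orientation: [0.001, 0.997, -0.072, 0.0]
contact_force: [-1.7, -11.0, -0.2]
grip_width: 0.0002
finger_force: 5.3
tcp n,t -0.04688336709845209 -0.0319534717668125
([array([0.0102, 0.0731, 0.0993]), array([-0.0177,  0.0413,  0.0988])], array([-0.0972, -0.0085])) (np.float64(0.058), array([0.0526, 0.0631]), np.int64(23))
```

View pics/w2.png

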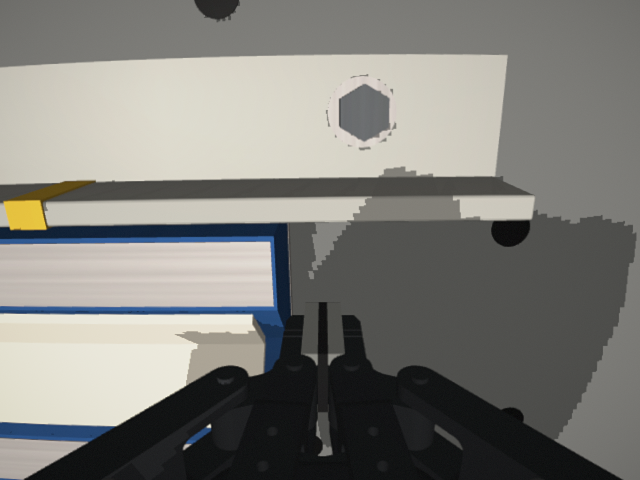

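The wrist view shows the mark at (5–47,229), the block's end edge at (273,239) and the fence end at (534,220).

Run:
```python
from ext import *
w=load('w2'); m=pts(w,[(5,230),(47,229),(533.5,219)],.04)[:,:2]; b=pts(w,[(273.5,239),(276,308)],.05)[:,:2]
print('mark',m@U,'end',b@U,'n',m@N-.6845,b@N-.6845)
```

```text
mark [ 0.06940921  0.05505698 -0.09592121] end [-0.0173864  -0.01712267] n [-0.00127836 -0.00109425  0.00094381] [-0.00156617 -0.02328881]
```

```bash
python3 -m crank '[[[0,-3,0,0,1],[0,-3,0,0,1],[0,-3,0,0,1],[0,-2.5,0,0,1],[0,0,0,0,1],[0,0,0,0,1]]]'
python3 - <<'E'
from ext import *
im=grab('wrist','w3'); T=np.array(env.state()['tool_pos'][:2]);print('tcp n,t',T@N-.6845,T@U)
E
```

```text
time: 10.37
tool_pos: [0.6287, -0.1083, 0.0154]
orientation: [0.001, 0.997, -0.072, -0.0]
contact_force: [-1.8, -11.4, -1.1]
grip_width: -0.0001
finger_force: 6.2
tcp n,t -0.04682033346001979 -0.020947741157367875
```

View pics/w3.png

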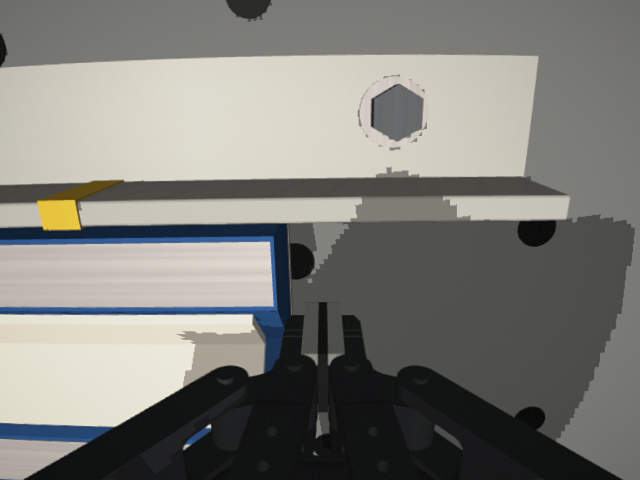

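The block's end edge is at (273,239), the mark's front top corners are at (41,230) and (81,229), and the fence end is at (569,220).

```bash
python3 - <<'E'
from ext import *
w=load('w3'); m=pts(w,[(41,230),(81,229.5),(568.5,219.5)],.04)[:,:2]; b=pts(w,[(273.5,239),(276,308)],.05)[:,:2]
print('mark',m@U,(m@U)[:2].mean(),'end',b@U)
E
python3 -m crank '[[[0,15,0,0,1],[-36,0,0,0,1],[-36,0,0,0,1],[0,-36,0,0,1],[0,-36,0,0,1],[0,-23,0,0,1],[0,0,0,0,1]]]'
python3 - <<'E'
from ext import *
S,D=grab('scene','s4'),grab('side','sd4')
T=np.array(env.state()['tool_pos'][:2]);print('tcp n,t',T@N-.6845,T@U)
print(ext(S),mark(S),ext(D))
E
```

```text
mark [ 0.06817483  0.05492429 -0.09617625] 0.06154955944337938 end [-0.00632821 -0.00605701]
time: 11.0
tool_pos: [0.57, -0.0107, 0.0153]
orientation: [-0.001, 0.998, -0.068, 0.0]
contact_force: [0.1, 0.9, -0.3]
grip_width: 0.0004
finger_force: 0.0
tcp n,t -0.11822951081476352 0.06249445829485473
([array([-0.0055,  0.0479,  0.0995]), array([-0.0065,  0.046 ,  0.0985])], array([-0.0965, -0.0088])) (np.float64(0.0582), array([0.0538, 0.0628]), np.int64(23)) ([array([0.0031, 0.0658, 0.0993]), array([-0.0074,  0.0514,  0.0986])], array([-0.0946, -0.0086]))
```

```bash
python3 -m crank '[[[5,0,0,0,1],[4,0,0,0,1],[2,0,0,0,1],[2,0,0,0,1],[2,0,0,0,1],[0,0,0,0,1]]]'
```

```text
time: 11.6
tool_pos: [0.5809, -0.0192, 0.0145]
orientation: [-0.0, 0.997, -0.072, -0.004]
contact_force: [-24.5, 3.2, 17.0]
grip_width: 0.0001
finger_force: 12.6
```

```bash
python3 -m crank '[[[-20,0,0,0,1],[0,0,-40,0,1],[0,0,-40,0,1],[0,0,-40,0,1],[0,0,-40,0,1],[0,0,-40,0,1],[0,0,-20,0,1],[0,0,0,0,1],[0,0,0,0,1]]]'
python3 - <<'E'
from h import *
grab('wrist','w4');grab('scene','s5');grab('side','sd5')
E
```

```text
time: 12.35
tool_pos: [0.565, -0.0164, 0.2363]
orientation: [-0.0, 0.997, -0.072, 0.001]
contact_force: [-0.7, 0.3, -0.9]
grip_width: -0.0
finger_force: 0.0
```

View pics/w4.png

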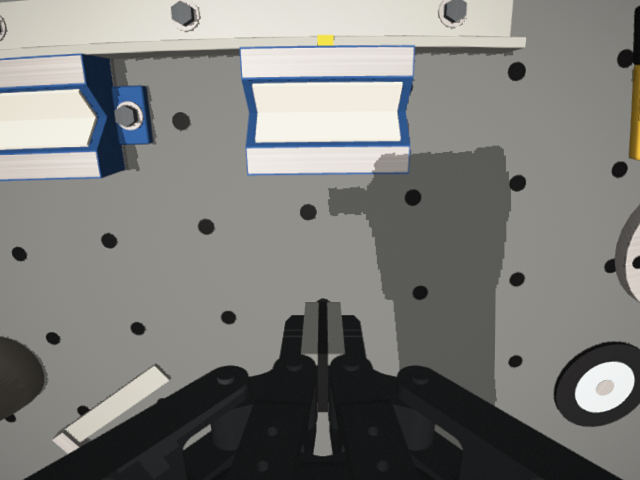

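The block lies flat along the fence, with its fence-side edge from (241,48) to (414,47). The mark is at (318–334,46), and the other objects are undisturbed.

Run:
```python
from ext import *
w=load('w4'); b=pts(w,[(241,48),(414,46.5),(409.5,173.5),(248,174.5)],.05); f=pts(w,[(317.5,46),(334.5,45.5),(525.5,47)],.04)[:,:2]
print(rect(b),'ends',b[:,:2]@U,'mark',f@U,'mid',rect(b)[0]@U,(f@U)[:2].mean(), 'n',b[:,:2]@N-.6845,f@N-.6845)
m=pts(w,[(525.5,47.5),(105,50.5)],.04);print('fence',np.degrees(np.arctan2(*(m[1]-m[0])[1::-1])))
```

```text
(array([ 0.63763573, -0.03001205]), np.float64(82.30614583855879), np.float64(0.0009512694469190341)) ends [ 0.12256454 -0.0060629  -0.00770782  0.12274304] mark [ 0.06576048  0.05278275 -0.09539336] mid 0.05788421334210616 0.05927161131838253 n [-0.00142728 -0.0011415  -0.09628624 -0.09633758] [0.00043776 0.00071571 0.00104014]
fence 82.04026027220739
```

```bash
python3 -c "
from rig import env
print(env.sign_off())"
```

```text
the job is handed in; nothing more can be done
None
```

The loose V-block now lies flush against the fence, parallel to it within about 0.3° and with its middle about 1.4 mm from the yellow mark by my last measurement; I used only pushes, moved nothing else that I could see in the last picture, and handed the job in (no verdict returned) at about 12.5 s of the 67 s allowed.

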